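Pack, latch and wedge up the tilting display case

TASK

Pack the display case that stands on the desk: take whichever of the pink stapler, black-and-white marker, blue-sleeved eraser and grey pen lie to the left of the case (two or three of them, some of them beyond the partition; what lies to its right by the bananas stays) and lay them flat inside the open case, shut its clear lid, and only then turn both brass turnbuttons square in over the lid. Also slide the yellow wedge, tip first, under the front edge of the case until the orange pointer on its side is level with the red-and-white height mark on the gauge post, and leave it there holding the case up. Leave the mug, the mint tube, the tin and the water bottle where they stand.

Things in the scene. Friction and masses are not known exactly. Their poses are not given: they have to be found in the camera images.
- base: dark steel tilt base fixed to the desk, two rails 185 mm long and 12 mm high, 180 mm apart between centres (164 mm clear between them), under the display case. Origin on the desk under the middle of the case. Its x axis (level) points from the case's front (wedge side) to its back (hinge side), its y axis along the front edge, z up. A white gauge post 62 mm high stands at x = -80, y = +125 mm.
- case (a joint): tilt of the display case about the hinge on the lower back edge (parallel to the base's y axis), rad; 0 = down on the rails, grows as the front edge is lifted. It falls back by its own weight (0.7 kg, about 3.5 N at the front edge) if nothing holds it up.
- case_floor (a point): middle of the inner floor (blue felt) of the display case, an open-topped light-wood box 175 mm front to back, 200 mm wide, 51 mm high, walls and floor 5 mm (inside 165 x 190 x 46 mm). Axes move with the case: x to the back (hinge side), y along the width, z up out of the case. At rest the floor is 19 mm above the desk.
- case_front (a point): middle of the case's lower front edge, 14 mm above the desk at rest, same axes as case_floor. A round steel lifting rail (10 mm thick, 130 mm long along y) runs along the underside 10 mm behind this edge, its lowest line 2 mm below the underside (12 mm above the desk at rest): that is where the wedge bears.
- pointer (a point): tip of the orange pointer on the case's +y side near the front, 167 mm ahead of the tilt hinge; it rises as the front is lifted. It is 32 mm above the desk when the case is down.
- mark_line (a point): middle of the height mark, a red block 7 mm high with a white line, on the white gauge post beside the pointer; its height above the desk differs from start to start (about 9 to 17 mm above the resting pointer). It cannot be moved.
- lid (a joint): angle of the clear lid with wooden frame (175 x 200 x 6 mm, 0.14 kg), hinged on the case's back top rim, rad; 0 = shut flat on the case, 1.80 = fully open, leaning back a little beyond upright with its edge about 240 mm above the desk. Slightly stiff damped hinge: it stays put when upright and falls shut slowly by itself once tipped forward below about 1.2 rad.
- lid_edge (a point): middle of the lid's free edge (175 mm from the hinge); the front edge when shut. A brass pull (8 mm thick, 40 mm along the width, 20 mm high) stands on its outer face, 30 mm from the free edge.
- lid_hinge (a point): middle of the lid's hinge line on the back top rim of the case.
- latch_a (a joint): angle of the brass turnbutton on the front wall's -y side (pivot 12 mm in front of the wall, 65 mm from the middle), rad; near 0 = bar lies along the front wall pointing to -y, off the lid; 1.57 = bar points back (+x) over the lid, square to the edge; stop at 1.60. Turns counter-clockwise seen from above to secure. Light friction (0.03 N m), stays where left.
- latch_a_fin (a point): middle of the upright brass fin on turnbutton a, on its pivot axis: the fin is 9 mm thick, 34 mm long along the bar, its top 10 mm above this point and its foot (top of the bar) 13 mm below it.
- latch_a_tip (a point): free end of the bar of turnbutton a, 44 mm from the pivot, 15 mm lower than the fin point.
- latch_b (a joint): angle of the brass turnbutton on the front wall's +y side, the mirror image of a: near 0 = pointing to +y along the wall, off the lid; 1.57 = pointing back over the lid; stop at 1.60. Turns clockwise seen from above to secure.
- latch_b_fin (a point): middle of the fin on turnbutton b, as for a.
- latch_b_tip (a point): free end of the bar of turnbutton b, as for a.
- wedge: loose yellow plastic wedge, 156 mm long, 44 mm wide, 0.14 kg. Origin on its sole under the black handle fin; x axis along the sole to the tip, z up. Thickness 4 mm at the tip (x = 138 mm) growing evenly to 36 mm at x = 18 mm (slope 0.267), then flat back to x = -18 mm. The handle fin at the origin is 14 mm thick (along y), 30 mm long (along x), from 36 to 86 mm above the sole.
- stapler: pink stapler with black base, 124 mm long along its y axis, 34 mm wide (x) at the base (lowest 5 mm), 22 to 28 mm wide above, 42 mm high. Origin at the centre of its underside. May be absent. (A fixed grey partition, top 114 mm above the desk, runs between this desk and the one beyond, left of the case.).
- marker: black and white marker pen lying flat, 135 mm long along its y axis, 14 mm wide and high; its middle lies 3 mm to +x of the origin, which is on the underside. May be absent.
- eraser: white eraser in a blue sleeve lying flat, 56 mm long along y, 23 mm wide (x), 13 mm high; origin at the centre of the underside. May be absent.
- pen_grey: grey mechanical pen lying flat, 142 mm long along y, 12 mm wide and 13 mm high at the body; its middle lies 2 mm to +x and 5 mm to +y of the origin, which is on the underside. May be absent.
- mug: white mug with handle, 80 mm across, 92 mm high, to be left alone. Origin under its middle.
- mint_tube: white tube of mints, 38 mm across, 97 mm high, upright, to be left alone.
- coffee_tin: food tin with a red and white label, 75 mm across, 58 mm high, to be left alone.
- water_bottle: clear water bottle, 65 mm across, 211 mm high, upright, to be left alone.

How it is judged:
On the way, in this order (a step that is already met when the one before it is completed fails the run):
1. every stationery thing that is present lies inside the case and the lid is shut over them (x of stapler in the frame of case_floor between -0.085 and 0.085 m and y of stapler in the frame of case_floor between -0.096 and 0.096 m and z of stapler in the frame of case_floor between -0.006 and 0.035 m and x of marker in the frame of case_floor between -0.085 and 0.085 m and y of marker in the frame of case_floor between -0.096 and 0.096 m and z of marker in the frame of case_floor between -0.006 and 0.035 m and x of eraser in the frame of case_floor between -0.085 and 0.085 m and y of eraser in the frame of case_floor between -0.096 and 0.096 m and z of eraser in the frame of case_floor between -0.006 and 0.035 m and x of pen_grey in the frame of case_floor between -0.085 and 0.085 m and y of pen_grey in the frame of case_floor between -0.096 and 0.096 m and z of pen_grey in the frame of case_floor between -0.006 and 0.035 m and value of joint lid below 0.05 rad), for 0.2 s.
2. both turnbuttons are turned in over the shut lid (value of joint each of latch_a, latch_b above 1.25 rad and value of joint lid below 0.05 rad), for 0.2 s.
At the end, for the whole second after the job is handed in: All stationery present lies inside the case (at most 35 mm above its floor), lid shut (under 0.05 rad), both turnbuttons past 1.25 rad, pointer within 3.5 mm of the mark, the case resting on the wedge, all at rest (all of step 2 and x of stapler in the frame of case_floor between -0.085 and 0.085 m and y of stapler in the frame of case_floor between -0.096 and 0.096 m and z of stapler in the frame of case_floor between -0.006 and 0.035 m and x of marker in the frame of case_floor between -0.085 and 0.085 m and y of marker in the frame of case_floor between -0.096 and 0.096 m and z of marker in the frame of case_floor between -0.006 and 0.035 m and x of eraser in the frame of case_floor between -0.085 and 0.085 m and y of eraser in the frame of case_floor between -0.096 and 0.096 m and z of eraser in the frame of case_floor between -0.006 and 0.035 m and x of pen_grey in the frame of case_floor between -0.085 and 0.085 m and y of pen_grey in the frame of case_floor between -0.096 and 0.096 m and z of pen_grey in the frame of case_floor between -0.006 and 0.035 m and z of pointer in the frame of mark_line between -0.0035 and 0.0035 m and contact force between wedge and case above 0.3 N and linear speed of wedge below 0.02 m/s and linear speed of each of stapler, marker, eraser, pen_grey below 0.05 m/s); the robot touches nothing.
It fails at once if the mug is shifted by more than 4 cm or tipped over (distance of mug from where it was at the start of the episode above 0.04 m or angle between mug's own z axis and vertical above 0.5 rad).
It fails at once if the mint tube is shifted by more than 4 cm or tipped over (distance of mint_tube from where it was at the start of the episode above 0.04 m or angle between mint_tube's own z axis and vertical above 0.5 rad).
It fails at once if the coffee tin is shifted by more than 4 cm or tipped over (distance of coffee_tin from where it was at the start of the episode above 0.04 m or angle between coffee_tin's own z axis and vertical above 0.5 rad).
It fails at once if the water bottle is shifted by more than 4 cm or tipped over (distance of water_bottle from where it was at the start of the episode above 0.04 m or angle between water_bottle's own z axis and vertical above 0.5 rad).
It fails at once if a turnbutton is turned in while the lid is still well open (value of joint lid above 0.3 rad and value of joint any of latch_a, latch_b above 1.1 rad).
Of stapler, marker, eraser, pen_grey only 2 to 3 are there at a start; the rules pass over those that are not, and their reading is None.
At some moment in a run one of stapler, marker, eraser, pen_grey, wedge may be knocked a few centimetres aside while the robot is not near it.
Once in a run the grip may slacken for a moment while it holds something.
It also fails if it takes over 200 s, if anything falls off the work surface, if the arm or the gripper's body presses on something with over 40 N, if the wrist force passes 120 N, or if a joint passes its speed limit or range.

ROBOT

A 6-joint arm with a two-finger parallel gripper is mounted at the origin on the work surface; the furniture and walls round the work are solid. World frame = base frame: x ahead of the robot, y to its left, z up, the work surface at z = 0. Lengths are in m, angles in rad, forces in N, time in s.
With the tool pointing down it reaches from about 0.275 to 0.75 m from the base axis. Payload 10.2 kg.
Tool frame: the origin (TCP) lies midway between the tips of the shut fingers; the grasp point (between the pads) lies 19 mm behind it (env.hold_point_z is the distance from the TCP to the grasp point, in m); z points along the fingers, y is the line along which they close (so a half turn about z gives the same grasp; the last joint's range is limited). The gripper opens to 85 mm and grips with 20 to 120 N. Pads are 22 mm wide; open, the fingers measure 114 mm over their backs; the gripper's body (76 mm by 85 mm) begins 54 mm behind the grasp point. The pads swing forward as they close: fully open they stand 13 mm farther back than shut.
Start: joints at [-1.55, 0.313, 1.498, -0, 1.331, -0.223], TCP at [0.127, -0.509, 0.231] pointing down, gripper open.
Joint ranges: [-2.94, 2.94], [-0.97, 2.17], [0.19, 2.56], [-1.23, 4.37], [0.02, 3.11], [-2.88, 2.88]. Speed limits (rad/s): [2.39, 2.39, 3.01, 3.14, 3.14, 3.14].

INTERFACE

Orientations are given as a unit quaternion [x, y, z, w].
In Python, from bench import env, kinematics, monitor, eyes, job gives the robot as it stands. The module is installed in compiled form; this text tells all that it offers. Calls block until the motion is done:
- env.reach(position, orientation): joint-space move of the TCP to a pose.
- env.movel(position, velocity=0.15, frame=None, guard=None): straight line of the TCP; frame=None keeps the orientation; velocity is the mean speed in m/s. With guard (N) it stops when the force on the tool has changed by that much, and returns True; else False.
- env.set_joints(angles): joint-space move.
- env.release() and env.close_gripper(effort=None): open the fingers fully, or close them until they stop; effort is the grip in N (None keeps the last).
- env.hold(seconds).
- kinematics.ik(position, orientation): joint angles nearest the present ones, or None.
- monitor.sense(): the state.
- eyes.grab_frame(name): name is "scene" or "top"; returns a dict with "frame" (384x512x3 uint8, red, green, blue), "mtx" (3x3 intrinsics, pixels), "view" (4x4, takes a point from world to camera coordinates). Camera axes: x right, y down, z forward; pixel columns grow to the right and rows downward; lengths in m; the calibration is good to about 2 mm. A picture is of the moment at which its call begins. There is no depth.
A pose or a line that the arm cannot do raises env.MotionError and nothing moves.
- job.hand_in(): hands the job in; it is judged then, once.
The state is a dict: "clock": time; "joints": joint angles; "qvel": joint speeds; "joint_efforts": joint torques, N m; "position": TCP position; "ee_rot": TCP orientation; "contact_force": force on the tool from outside, world axes, zero at the start; "ft_torque": the same for the moment, N m; "finger_gap": opening from 0.0 (shut) to 1.0 (fully open); "gripper_force": force on a finger pad.
Only numpy, scipy, OpenCV 4.12 (cv2) and the standard library are available. Lean on these libraries where they do the work, as an engineer would, in place of code of your own. Each camera call takes 0.05 s, during which the arm holds its last target. There are 200 camera calls.

## Working session

There is one attempt and no reset: what is moved stays moved. The work goes in short steps, each a Python script; the robot and the scene stay as the last script left them, time stands still between calls to the robot, and variables do not carry over. Pictures are saved under pics/ and viewed, at most 14 in all, crops included, and the job is handed in when it is done.

```bash
mkdir -p pics
python3 - <<'E'
from bench import env, kinematics, monitor, eyes, job
import cv2, numpy as np
for n in ("scene","top"):
    g=eyes.grab_frame(n); cv2.imwrite(f"pics/{n}0.png",cv2.resize(g["frame"][...,::-1],(800,600),interpolation=cv2.INTER_CUBIC))
    cv2.imwrite(f"raw_{n}0.png",g["frame"][...,::-1])
    print(n,g["mtx"].tolist(),np.round(g["view"],4).tolist())
s=monitor.sense(); print(s["clock"],s["position"],s["ee_rot"],s["finger_gap"],env.hold_point_z)
E
```

```text
scene [[467.0487945571105, 0.0, 253.02968084783538], [0.0, 467.0487945571105, 189.0504869444925], [0.0, 0.0, 1.0]] [[-0.6207, -0.7839, 0.016, 0.3861], [-0.613, 0.4725, -0.6332, 0.3843], [0.4888, -0.4029, -0.7738, 1.3537], [0.0, 0.0, 0.0, 1.0]]
top [[470.9568888794732, 0.0, 253.8856644893193], [0.0, 470.9568888794732, 192.66117235064903], [0.0, 0.0, 1.0]] [[0.335, -0.9422, 0.0033, -0.1241], [-0.8421, -0.3009, -0.4475, 0.5586], [0.4227, 0.1472, -0.8943, 1.7564], [0.0, 0.0, 0.0, 1.0]]
0.1 [ 0.12671416 -0.5092413   0.23079186] [ 9.92579399e-01  1.21596723e-01  6.70245721e-05 -6.07258566e-04] 0.9993753951828058 0.0187
```

View pics/scene0.png

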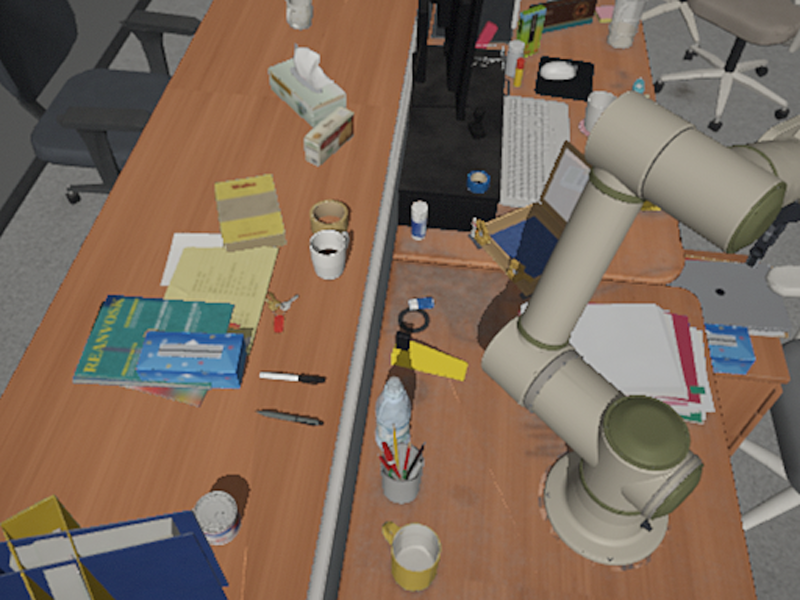

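View pics/top0.png

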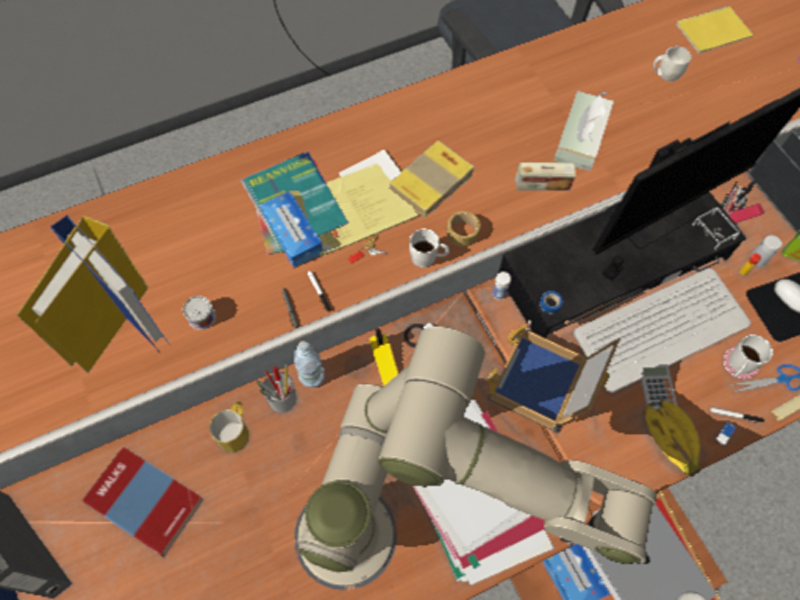

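Scene view: the marker (white and black) is at about (292,378), the grey pen at (290,417), and the eraser, next to the black ring, at (420,303). The wedge is at (430,360). The case is at (520,240) and partly hidden by the arm. The second marker and eraser near the bananas are decoys. I'll move the arm aside and take larger crops.

```bash
cat > h.py <<'E'
from bench import env, kinematics, monitor, eyes, job
import cv2, numpy as np
from scipy.spatial.transform import Rotation as R
def grab(n,tag=None):
    g=eyes.grab_frame(n)
    if tag: cv2.imwrite(f"raw_{n}{tag}.png",g["frame"][...,::-1]); np.savez(f"cal_{n}.npz",mtx=g["mtx"],view=g["view"])
    return g["frame"]
def cal(n): c=np.load(f"cal_{n}.npz"); return c["mtx"],c["view"]
def ray(n,u,v):
    K,V=cal(n); d=V[:3,:3].T@np.linalg.solve(K,[u,v,1.]); return -V[:3,:3].T@V[:3,3],d
def plane(n,u,v,z):
    o,d=ray(n,u,v); return o+d*(z-o[2])/d[2]
def tri(uv_s,uv_t):
    o1,d1=ray("scene",*uv_s);o2,d2=ray("top",*uv_t)
    t=np.linalg.lstsq(np.c_[d1,-d2],o2-o1,rcond=None)[0]
    a,b=o1+d1*t[0],o2+d2*t[1]; return (a+b)/2,np.linalg.norm(a-b)
def proj(n,p):
    K,V=cal(n); q=K@(V[:3,:3]@np.asarray(p)+V[:3,3]); return q[:2]/q[2]
def crop(n,img,x0,y0,w,h,s,tag):
    c=cv2.resize(img[y0:y0+h,x0:x0+w,::-1],None,fx=s,fy=s,interpolation=cv2.INTER_CUBIC)
    cv2.imwrite(f"pics/{tag}.png",c)
def down(yaw): # tool z down, closing axis (tool y) at world angle yaw
    c,s=np.cos(yaw),np.sin(yaw); y=np.array([c,s,0]);z=np.array([0,0,-1.]);x=np.cross(y,z)
    return R.from_matrix(np.c_[x,y,z]).as_quat()
def st(): s=monitor.sense(); return round(s["clock"],1),np.round(s["position"],4),round(s["finger_gap"],3),np.round(s["gripper_force"],1),np.round(s["contact_force"],1)
E
python3 - <<'E'
from h import *
j=np.array(monitor.sense()["joints"]); j[1]-=0.7; env.set_joints(j); j[0]=-2.1; env.set_joints(j)
print(st())
a=grab("scene","1"); b=grab("top","1")
crop("scene",a,230,90,180,160,4.4/1.2,"s1"); crop("top",b,290,170,200,150,4,"t1")
E
```

```text
(2.3, array([-0.0872, -0.3805,  0.5532]), 0.997, np.float64(0.0), array([ 0.3,  0.3, -0.6]))
```

View pics/s1.png

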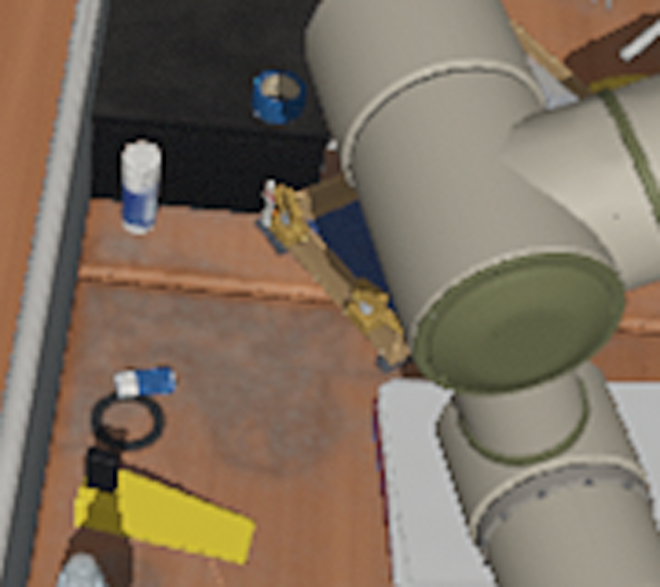

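View pics/t1.png

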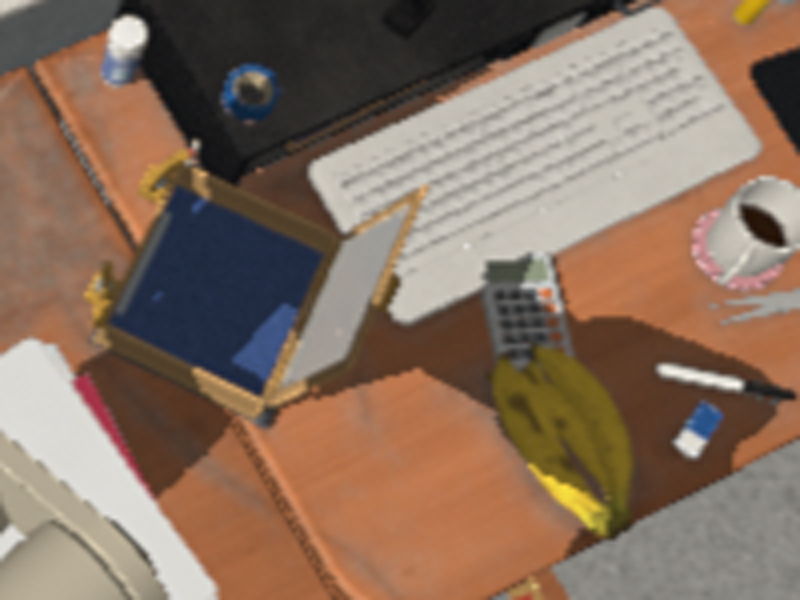

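Top crop: the case is open and empty. Its front wall with the turnbuttons faces left, with fins near crop (165,175) and (100,290). The gauge post is at (195,150) and the lid leans back to the right. Next I'll compute positions and take a close crop of the case.

Run:
```python
from h import *
for n in ("scene","top"): print(n,"cam",np.round(ray(n,0,0)[0],3))
def T(u,v): return 290+u/4,170+v/4
for nm,(u,v) in dict(FL_b=(185,165),FL_a=(100,342),BK_b=(345,235),BK_a=(265,398)).items(): print(nm,np.round(plane("top",*T(u,v),0.065),3))
# colour blobs
S=cv2.imread("raw_scene0.png");Tt=cv2.imread("raw_top0.png");T1=cv2.imread("raw_top1.png");S1=cv2.imread("raw_scene1.png")
sc=512/800
# rough positions by pixel
print("marker s",plane("scene",292*sc,378*sc,0.007),"t",plane("top",318*sc,290*sc,0.007), tri((292*sc,378*sc),(318*sc,290*sc)))
print("pen s",plane("scene",290*sc,417*sc,0.007),"t",plane("top",290*sc,308*sc,0.007), tri((290*sc,417*sc),(290*sc,308*sc)))
print("eraser s",plane("scene",230+145/3.667,90+381/3.667,0.007))
print("wedge fin s",plane("scene",230+103/3.667,90+455/3.667,0.086))
g=T1[...,::-1]; crop("top",g,300,195,100,80,8,"case"); 
crop("top",g,160,150,130,90,6,"left")
```

```text
scene cam [-0.186  0.666  1.285]
top cam [-0.23  -0.207  1.821]
FL_b [ 0.633 -0.264  0.065]
FL_a [ 0.421 -0.235  0.065]
BK_b [ 0.612 -0.436  0.065]
BK_a [ 0.42  -0.401  0.065]
marker s [0.57809393 0.3072219  0.007     ] t [0.58578904 0.30850122 0.007     ] (array([0.58233106, 0.30741931, 0.00647875]), np.float64(0.006927069509323762))
pen s [0.50369855 0.36073362 0.007     ] t [0.50844901 0.35964438 0.007     ] (array([0.50783647, 0.36008954, 0.00339684]), np.float64(0.003950207601787873))
eraser s [ 0.56797498 -0.03096826  0.007     ]
wedge fin s [0.48028238 0.0934703  0.086     ]
```

View pics/case.png

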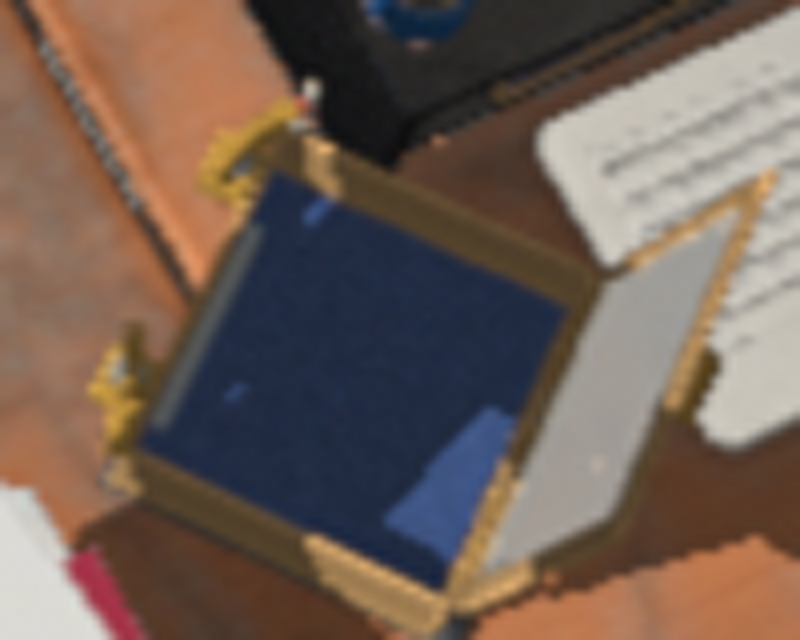

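View pics/left.png

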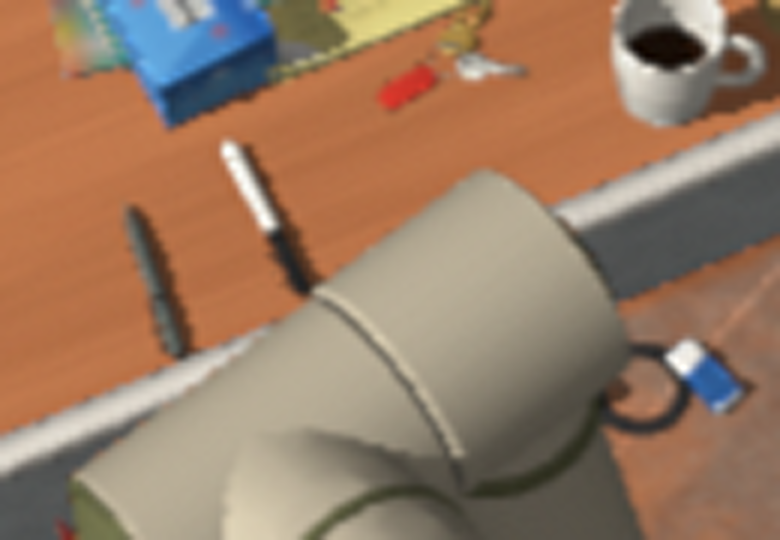

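Case crop: the felt corners are at (275,178), (145,440), (440,585) and (570,305). The latch fins are at (235,165) and (115,390), and the gauge mark at (305,105). Left crop: the pen runs from (132,208) to (178,352), the marker starts at (230,145), and the eraser is at (706,375). Now I'll fit the case pose from its edges and segment the small objects by colour.

Run:
```python
from h import *
from scipy.optimize import least_squares
T=lambda u,v:(300+u/8,195+v/8)
obs=[((275,178),'x',-.0825,.065),((210,309),'x',-.0825,.065),((145,440),'x',-.0825,.065),
((290,184),'y',.095,.019),((420,240),'y',.095,.019),((560,300),'y',.095,.019),
((150,445),'y',-.095,.065),((290,512),'y',-.095,.065),((435,582),'y',-.095,.065),
((565,315),'x',.0825,.019),((510,440),'x',.0825,.019)]
P=[(plane("top",*T(*uv),z),a,v) for uv,a,v,z in obs]
def f(p):
    c,s=np.cos(p[2]),np.sin(p[2]);r=[]
    for q,a,v in P:
        d=q[:2]-p[:2]; r.append((c*d[0]+s*d[1] if a=='x' else -s*d[0]+c*d[1])-v)
    return np.array(r)
o=least_squares(f,[.52,-.33,-1.5]); print("case",o.x,np.round(o.fun*1000,1))
x,y,th=o.x; 
w=lambda a,b,z:np.array([x+np.cos(th)*a-np.sin(th)*b,y+np.sin(th)*a+np.cos(th)*b,z])
for nm,u in dict(fin_b=(240,160),fin_a=(112,385)).items(): print(nm,plane("top",*T(*u),.08), "pred",w(-.0995,.065 if nm=='fin_b' else -.065,.08))
print("mark",plane("top",*T(308,108),.045),"pred",w(-.08,.125,.045))
# objects: masks
def comps(n,img,box,cond,zc):
    x0,y0,x1,y1=box; hsv=cv2.cvtColor(img,cv2.COLOR_BGR2HSV); m=np.zeros(img.shape[:2],np.uint8); m[y0:y1,x0:x1]=cond(hsv.astype(int),img.astype(int))[y0:y1,x0:x1]
    k,l,s,c=cv2.connectedComponentsWithStats(m)
    i=1+np.argmax(s[1:,4]); v,u=np.nonzero(l==i); q=np.array([plane(n,a,b,zc)[:2] for a,b in zip(u,v)])
    mu=q.mean(0); (rc,sz,an)=cv2.minAreaRect((q*1000).astype(np.float32)); e,V=np.linalg.eigh(np.cov((q-mu).T)); a=V[:,1]
    print(n,s[i,4],"rectc",np.round(np.array(rc)/1000,4),"size mm",np.round(sz,0),"mean",mu.round(4),"ax deg",round(np.degrees(np.arctan2(a[1],a[0]))%180,1))
S0=cv2.imread("raw_scene0.png");T0=cv2.imread("raw_top0.png");T1=cv2.imread("raw_top1.png");S1=cv2.imread("raw_scene1.png")
notwood=lambda h,b:(((h[...,1]<90)|(h[...,2]<75))).astype(np.uint8)
print("pen");comps("scene",S0,(160,258,210,275),notwood,.0065);comps("top",T1,(178,180,194,212),notwood,.0065)
print("marker");comps("scene",S0,(162,234,212,249),notwood,.007);comps("top",T0,(194,170,212,202),notwood,.007)
er=lambda h,b:((((h[...,0]>95)&(h[...,0]<130)&(h[...,1]>100))|((h[...,1]<70)&(h[...,2]>120)))).astype(np.uint8)
print("eraser");comps("scene",S1,(255,185,285,202),er,.010);comps("top",T1,(268,202,288,222),er,.010)
ye=lambda h,b:((h[...,0]>22)&(h[...,0]<34)&(h[...,1]>130)&(h[...,2]>90)).astype(np.uint8)
print("wedge");comps("scene",S0,(240,205,310,250),ye,.02);comps("top",T0,(230,205,262,250),ye,.02)
bl=lambda h,b:(h[...,2]<45).astype(np.uint8)
print("fin");comps("scene",S0,(248,208,268,228),bl,.08);comps("top",T0,(235,205,256,226),bl,.08)
```

```text
case [ 0.52608002 -0.33415811 -1.69873026] [ 2.8  1.3 -0.2 -4.  -2.7 -1.2  3.4  2.7  1.8 -1.5 -2.4]
fin_b [ 0.60091801 -0.24417123  0.08      ] pred [ 0.60324355 -0.24376431  0.08      ]
fin_a [ 0.46321907 -0.21716348  0.08      ] pred [ 0.47430596 -0.22717823  0.08      ]
mark [ 0.65798104 -0.2702913   0.045     ] pred [ 0.66026529 -0.27076006  0.045     ]
pen
scene 192 rectc [0.5064 0.3609] size mm [135.  18.] mean [0.5052 0.3603] ax deg 40.8
top 90 rectc [0.5071 0.3536] size mm [136.  28.] mean [0.4998 0.3529] ax deg 41.8
marker
scene 200 rectc [0.5824 0.3065] size mm [135.  21.] mean [0.581  0.3058] ax deg 46.3
top 91 rectc [0.5863 0.3073] size mm [137.  16.] mean [0.59   0.3105] ax deg 47.2
eraser
scene 114 rectc [ 0.5673 -0.0285] size mm [58. 33.] mean [ 0.5678 -0.0281] ax deg 58.1
top 79 rectc [ 0.5727 -0.0304] size mm [60. 27.] mean [ 0.5727 -0.0294] ax deg 56.8
wedge
scene 693 rectc [0.4366 0.0584] size mm [160.  70.] mean [0.4317 0.0623] ax deg 35.0
top 317 rectc [0.452  0.0652] size mm [138.  48.] mean [0.4497 0.0644] ax deg 34.9
fin
scene 113 rectc [0.4798 0.0942] size mm [31. 59.] mean [0.4779 0.0947] ax deg 132.1
top 21 rectc [0.4817 0.0885] size mm [36. 10.] mean [0.4803 0.088 ] ax deg 34.8
```

Run:
```python
from h import *
s=.64
# partition top left edge in scene (800x600 px), and top view far edge
for u,v in ((404,80),(376,200),(350,380),(343,417),(318,560)): print("s",plane("scene",u*s,v*s,.114)[:2].round(3))
for u,v in ((218,372),(400,293),(480,258)): print("t",plane("top",u*s,v*s,.114)[:2].round(3))
# rows profile for partition edge in scene raw
S0=cv2.imread("raw_scene0.png")
for r in (235,250,265): print(r,[tuple(int(c) for c in S0[r,k]) for k in range(208,240,3)])
yaw=np.radians
for nm,p,a in (("pen",(.506,.359),41),("marker",(.584,.307),46.8),("eraser",(.570,-.029),57.5)):
  for z in (.004,.25):
    for k in (90,-90):
        q=kinematics.ik([*p,z],down(np.radians(a+k))); print(nm,z,k,None if q is None else np.round(q,2))
```

```text
s [ 1.135 -0.434]
s [ 0.805 -0.085]
s [0.443 0.253]
s [0.387 0.31 ]
s [0.201 0.494]
t [0.243 0.424]
t [0.601 0.073]
t [ 0.773 -0.093]
235 [(76, 107, 156), (75, 106, 155), (72, 104, 152), (69, 100, 148), (68, 99, 148), (97, 108, 134), (158, 163, 165), (173, 176, 179), (95, 98, 98), (76, 75, 73), (70, 67, 60)]
250 [(73, 106, 156), (71, 102, 151), (70, 101, 151), (65, 96, 146), (81, 101, 141), (161, 165, 166), (174, 179, 181), (119, 123, 126), (77, 75, 73), (72, 71, 67), (65, 97, 146)]
265 [(72, 104, 153), (65, 98, 148), (65, 96, 144), (54, 89, 145), (158, 162, 163), (171, 175, 177), (133, 137, 139), (75, 75, 72), (71, 70, 67), (53, 78, 120), (73, 104, 152)]
pen 0.004 90 [ 0.43  0.77  1.41 -0.    0.97 -1.86]
pen 0.004 -90 [ 0.43  0.77  1.41 -0.    0.97  1.28]
pen 0.25 90 [ 0.43  0.52  1.15 -0.    1.47 -1.86]
pen 0.25 -90 [ 0.43  0.52  1.15 -0.    1.47  1.28]
marker 0.004 90 [ 0.31  0.84  1.26 -0.    1.04 -2.08]
marker 0.004 -90 [ 0.31  0.84  1.26 -0.    1.04  1.06]
marker 0.25 90 [ 0.31  0.62  0.99 -0.    1.53 -2.08]
marker 0.25 -90 [ 0.31  0.62  0.99 -0.    1.53  1.06]
eraser 0.004 90 [-0.26  0.68  1.58 -0.    0.88 -2.83]
eraser 0.004 -90 [-0.26  0.68  1.58 -0.    0.88  0.31]
eraser 0.25 90 [-0.26  0.4   1.32 -0.    1.42 -2.83]
eraser 0.25 -90 [-0.26  0.4   1.32 -0.    1.42  0.31]
```

The partition's far face is about 115 mm from the pen, so the gripper body clears it. I'll pick the pen and then the marker.

```bash
cat >> h.py <<'E'
CX,CY,TH=0.5261,-0.3342,-1.6987
def cw(a,b,z):
    return np.array([CX+np.cos(TH)*a-np.sin(TH)*b,CY+np.sin(TH)*a+np.cos(TH)*b,z])
def pick(p,ax_deg,z,effort=60,zh=.28,k=-90):
    q=down(np.radians(ax_deg+k))
    env.reach([*p,zh],q); env.movel([*p,.06],.3); env.movel([*p,z],.06)
    env.close_gripper(effort); print("closed",st()); env.movel([*p,zh],.25); print("lift",st())
E
python3 - <<'E'
from h import *
for x in (-.018,.018):
  for z in (.3,.027):
    for a in (TH,TH+np.pi):
        q=kinematics.ik(cw(x,0,z),down(a)); print(x,z,None if q is None else np.round(q,2))
j=np.array(monitor.sense()["joints"]); j[0]=-.6; env.set_joints(j); j[0]=.43; env.set_joints(j)
pick((.506,.359),41,.003)
a=grab("scene","2");b=grab("top","2")
crop("scene",a,250,100,160,110,5,"s2")
E
```

```text
-0.018 0.3 [-0.73  0.49  1.07 -0.    1.59  0.97]
-0.018 0.3 [-0.73  0.49  1.07 -0.    1.59 -2.17]
-0.018 0.027 [-0.73  0.73  1.42 -0.    1.    0.97]
-0.018 0.027 [-0.73  0.73  1.42 -0.    1.   -2.17]
0.018 0.3 [-0.78  0.53  1.01 -0.    1.61  0.92]
0.018 0.3 [-0.78  0.53  1.01 -0.    1.61 -2.22]
0.018 0.027 [-0.78  0.75  1.36 -0.    1.03  0.92]
0.018 0.027 [-0.78  0.75  1.36 -0.    1.03 -2.22]
closed (9.7, array([0.5062, 0.3591, 0.0033]), 0.122, np.float64(60.1), array([ 0.4, -1.1,  3.1]))
lift (10.9, array([0.5056, 0.3588, 0.2786]), 0.118, np.float64(59.8), array([ 0.2,  0.1, -0.7]))
```

View pics/s2.png

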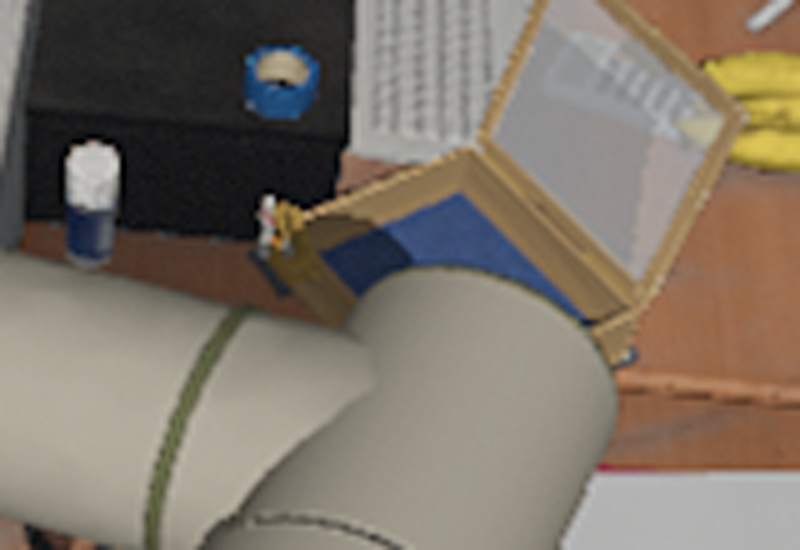

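The pen is held (gap about 10 mm). In the scene crop the case's back rim corners are at (475,150) and (620,325), so I can cross-check the case pose. Then I'll place the pen and pick the marker.

```bash
cat >> h.py <<'E'
def place(x,y,z,zh=.30,yaw=None):
    q=down(TH if yaw is None else yaw)
    env.reach(cw(x,y,zh),q); print("carry",st()); env.movel(cw(x,y,.09),.25); f=env.movel(cw(x,y,z),.06,guard=12); print("down",f,st())
    env.release(); env.movel(cw(x,y,zh),.3)
E
python3 - <<'E'
from h import *
for nm,c,uv in (("bk_b",cw(.0875,.1,.065),(345,130)),("bk_a",cw(.0875,-.1,.065),(374,165))): print(nm,proj("scene",c).round(1),uv)
for nm,c in (("bk_b",cw(.0875,.1,.065)),("bk_a",cw(.0875,-.1,.065)),("fr_b",cw(-.0875,.1,.065)),("fr_a",cw(-.0875,-.1,.065))): print(nm,((proj("top",c)-[300,195])*8).round(0))
place(-.018,0,.027)
pick((.584,.307),46.8,.003)
a=grab("scene","3");b=grab("top","3")
crop("top",b,300,195,100,80,8,"t3")
E
```

```text
bk_b [343.9 126.5] (345, 130)
bk_a [378.5 159.8] (374, 165)
bk_b [607. 266.]
bk_a [462. 609.]
fr_b [284. 122.]
fr_a [128. 453.]
carry (13.4, array([ 0.5288, -0.3156,  0.3001]), 0.121, np.float64(63.4), array([0.1, 0.8, 0.3]))
down False (15.6, array([ 0.5286, -0.3165,  0.0275]), 0.122, np.float64(63.5), array([-0.8, -0.1,  0.1]))
closed (22.2, array([0.5842, 0.307 , 0.0033]), 0.142, np.float64(61.1), array([ 0. , -0.5,  2.9]))
lift (23.5, array([0.5837, 0.3069, 0.2786]), 0.137, np.float64(60.8), array([-0. ,  0.2, -0.5]))
```

View pics/t3.png

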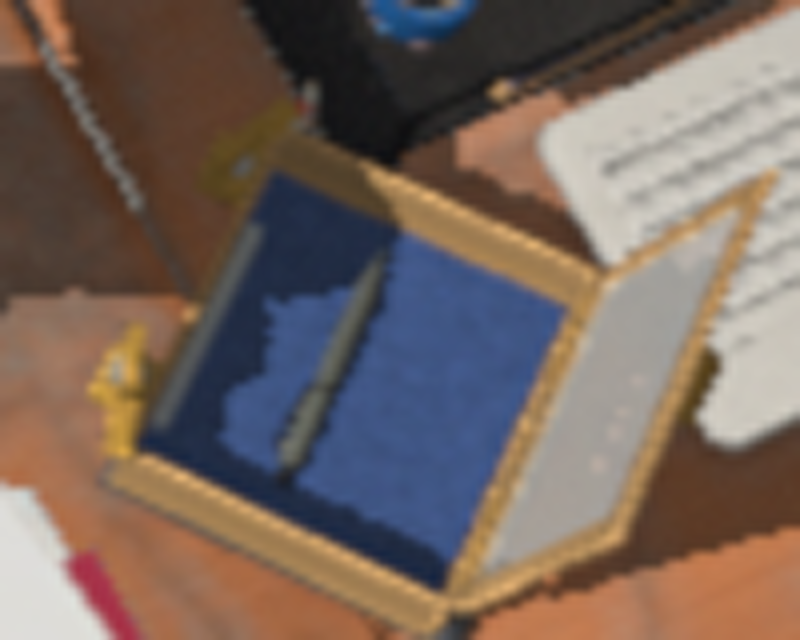

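The pen lies in the case from (380,255) to (288,470), parallel to the front wall. Next come the marker and the eraser.

Run:
```python
from h import *
p=plane("top",300+335/8,195+372/8,.025); d=p[:2]-[CX,CY]; print("pen at case",np.cos(TH)*d[0]+np.sin(TH)*d[1],-np.sin(TH)*d[0]+np.cos(TH)*d[1])
place(.020,0,.027)
b=grab("top","4"); h=cv2.cvtColor(b,cv2.COLOR_RGB2HSV).astype(int)
m=np.zeros(b.shape[:2],np.uint8); m[195:235,255:300]=((((h[...,0]>95)&(h[...,0]<130)&(h[...,1]>100))|((h[...,1]<70)&(h[...,2]>120))))[195:235,255:300]
k,l,s,c=cv2.connectedComponentsWithStats(m); i=1+np.argmax(s[1:,4]); print("eraser now",s[i,4],plane("top",*c[i],.01), "wedge etc ok")
```

```text
pen at case -0.012519633996970278 0.002204195066964472
carry (26.0, array([ 0.524 , -0.3533,  0.3001]), 0.14, np.float64(60.8), array([-0.2, -0.6, -0.4]))
down False (28.2, array([ 0.5237, -0.3542,  0.0275]), 0.143, np.float64(60.8), array([ 0.4, -0.3,  0.4]))
eraser now 965 [ 0.5251906  -0.03209402  0.01      ] wedge etc ok
```

Run:
```python
from h import *
j=np.array(monitor.sense()["joints"]); j[1]-=.8; j[0]=-1.6; env.set_joints(j); print(st())
a=grab("scene","4");b=grab("top","4")
c1=cv2.resize(a[90:230,240:400,::-1],None,fx=2.5,fy=2.5,interpolation=cv2.INTER_CUBIC)
c2=cv2.resize(b[170:310,230:390,::-1],None,fx=2.5,fy=2.5,interpolation=cv2.INTER_CUBIC)
cv2.imwrite("pics/m4.png",np.hstack([c1,c2]))
```

```text
(32.1, array([ 0.1058, -0.3672,  0.7132]), 1.0, np.float64(0.0), array([0.3, 0.2, 0.3]))
```

View pics/m4.png

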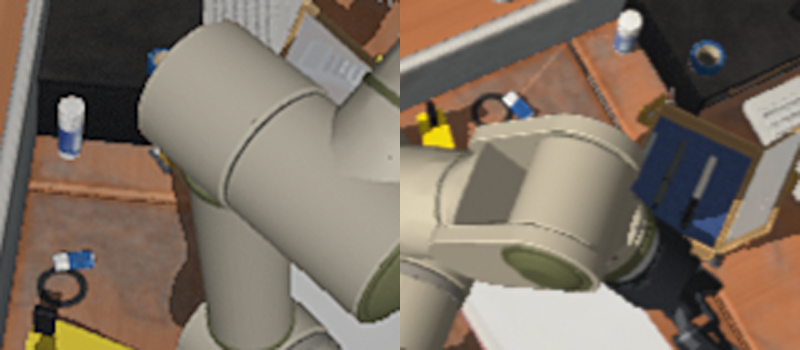

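Both pens are in the case, and the eraser hasn't moved. I'll grip the eraser toward its blue end to clear the black ring.

Run:
```python
from h import *
env.reach([.45,-.25,.4],down(np.radians(57.5-90)))
pick((.5646,-.0379),57.5,.003,effort=50)
place(-.006,0,.042)
j=np.array(monitor.sense()["joints"]); j[1]-=.8; j[0]=-1.6; env.set_joints(j)
a=grab("scene","5");b=grab("top","5")
c2=cv2.resize(b[170:310,230:390,::-1],None,fx=4,fy=4,interpolation=cv2.INTER_CUBIC)
cv2.imwrite("pics/m5.png",c2)
```

```text
closed (37.5, array([ 0.5648, -0.038 ,  0.0033]), 0.246, np.float64(49.3), array([ 0. , -0.1,  3.9]))
lift (38.8, array([ 0.5642, -0.0378,  0.2787]), 0.245, np.float64(49.0), array([ 0.1, -0.4, -1.1]))
carry (39.9, array([ 0.5273, -0.3272,  0.2998]), 0.247, np.float64(48.9), array([-0. , -0.7,  0.2]))
down False (41.9, array([ 0.5271, -0.3284,  0.0424]), 0.241, np.float64(48.9), array([ 0.2, -0.3,  0.1]))
```

View pics/m5.png

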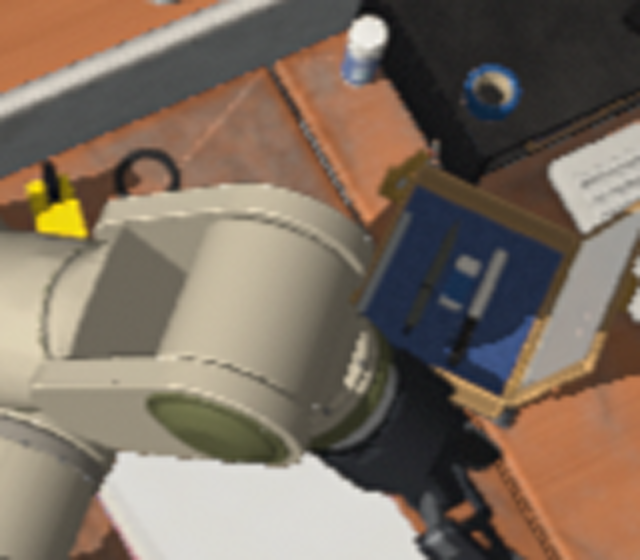

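All three items lie in the case. To close the lid, I'll push it forward from behind with the fingers shut.

Run:
```python
from h import *
q=down(TH+np.pi/2)
for z in (.40,.20): print(kinematics.ik(cw(.21,-.05,z),q))
env.close_gripper(30)
env.reach(cw(.15,-.05,.42),q); env.movel(cw(.21,-.05,.40),.2); env.movel(cw(.21,-.05,.20),.2)
f=env.movel(cw(.0,-.05,.20),.1,guard=20); print(f,st())
env.movel(cw(.02,-.05,.30),.2); env.hold(1.0)
j=np.array(monitor.sense()["joints"]); j[1]-=.8; j[0]=-1.6; env.set_joints(j); env.hold(1); print(st())
b=grab("top","6")
cv2.imwrite("pics/m6.png",cv2.resize(b[190:280,290:400,::-1],None,fx=6,fy=6,interpolation=cv2.INTER_CUBIC))
```

```text
[-1.03977702e+00  8.25158022e-01  2.45947464e-01 -4.44089210e-16
  2.07048717e+00 -9.11873344e-01]
[-1.03977702e+00  7.42321477e-01  9.05383940e-01 -4.44089210e-16
  1.49388724e+00 -9.11873344e-01]
False (52.1, array([ 0.4764, -0.3281,  0.2   ]), 0.003, np.float64(0.0), array([1. , 0.3, 0.7]))
(56.7, array([ 0.1066, -0.3339,  0.6834]), 0.002, np.float64(0.0), array([0.2, 0.7, 0.6]))
```

View pics/m6.png

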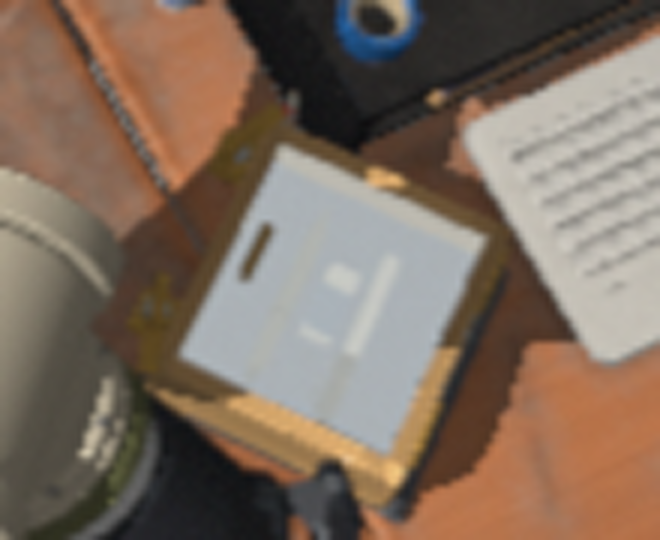

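The lid is shut, and the three items show through it. The latches still lie along the front wall, near (235,155) and (150,310). I'll triangulate the brass parts using the unobstructed pair of images from earlier.

Run:
```python
from h import *
def brass(n,f,boxes):
    img=cv2.imread(f); h=cv2.cvtColor(img,cv2.COLOR_BGR2HSV).astype(int)
    M=((h[...,0]>=18)&(h[...,0]<=32)&(h[...,1]>135)&(h[...,2]>90)).astype(np.uint8); out=[]
    for x0,y0,x1,y1 in boxes:
        v,u=np.nonzero(M[y0:y1,x0:x1]); u=u+x0;v=v+y0; out.append((u.mean(),v.mean())); print(n,len(u),u.min(),u.max(),v.min(),v.max(),np.round(out[-1],1))
        print("\n".join("".join(".#"[k] for k in r) for r in M[y0:y1,x0:x1]))
    return out
s=brass("scene","raw_scene1.png",[(300,137,318,160),(322,165,345,192)])
t=brass("top","raw_top1.png",[(323,204,342,222),(309,234,321,258)])
for n,a,b,yy in zip("ba",s,t,(.085,-.085)): print(n,tri(a,b),"case pred pivot",cw(-.0995,np.sign(yy)*.065,.085),"mid",cw(-.0995,yy,.08))
# lid corners, top6, 6x crop
b=plane("top",290+505/6,190+240/6,.071); print("back b",b,cw(.0875,.1,.071))
```

```text
scene 88 304 313 140 156 [308.1 148.6]
..................
..................
..................
.......#..........
.....#####........
.....#####........
.....#####........
.....######.......
.....######.......
......##.##.......
......#..###......
.........###......
....##...###......
....##...####.....
....###...###.....
....##########....
.....#########....
......######......
.......#####......
........##........
..................
..................
..................
scene 98 325 339 168 180 [331.1 174.5]
.......................
.......................
.......................
.....#.................
....######.............
.....#########.........
......########.........
...##...#####..........
...###....###..........
...###....####.........
...###....#####........
...#############.......
....#############......
.....#######.####......
......####.....###.....
.......#.........#.....
.......................
.......................
.......................
.......................
.......................
.......................
.......................
.......................
.........
[... 551 characters left out ...]
.##.#...
....#...#...
.......#....
...#...#....
...#...#....
..######....
..######....
....#####...
.....####...
.....###....
.....###....
.....##.....
.....##.....
.....##.....
............
............
............
............
............
............
b (array([ 0.60962981, -0.24323946,  0.06834092]), np.float64(0.002260408822573077)) case pred pivot [ 0.60326079 -0.24380386  0.085     ] mid [ 0.62309742 -0.24635496  0.08      ]
a (array([ 0.4659817 , -0.22046144,  0.07001966]), np.float64(0.001361214510942137)) case pred pivot [ 0.4743227  -0.22722168  0.085     ] mid [ 0.45448607 -0.22467057  0.08      ]
back b [ 0.60131728 -0.42834193  0.071     ] [ 0.61412207 -0.43374078  0.071     ]
```

Run:
```python
from h import *
img=cv2.imread("raw_top6.png"); h=cv2.cvtColor(img,cv2.COLOR_BGR2HSV).astype(int)
m=np.zeros(img.shape[:2],np.uint8); m[208:270,315:375]=((h[...,1]<80)&(h[...,2]>90))[208:270,315:375]
k,l,s,c=cv2.connectedComponentsWithStats(m); i=1+np.argmax(s[1:,4]); v,u=np.nonzero(l==i); print(s[i])
q=np.array([plane("top",a,b,.070)[:2] for a,b in zip(u,v)]); r=cv2.minAreaRect((q*1000).astype(np.float32)); print(r)
bx=cv2.boxPoints(r); print(bx.round(0).tolist())
```

```text
[ 319  214   53   52 1588]
((525.2320556640625, -328.82568359375), (153.4684600830078, 177.4788818359375), 82.05575561523438)
[[427.0, -393.0], [603.0, -417.0], [624.0, -265.0], [448.0, -241.0]]
```

```bash
cat >> h.py <<'E'
CX,CY,TH=.5255,-.3300,-1.708
E
python3 - <<'E'
from h import *
for s in (-1,1):
    p=cw(-.0995,s*.065,.081); print(s,p.round(4))
    for a in (TH,TH+np.pi):
        for d in (0,-s*1.5): print(round(a+d,2),[np.round(x,2).tolist() for x in [kinematics.ik(p,down(a+d))]])
E
```

```text
-1 [ 0.4747 -0.2225  0.081 ]
-1.71 [[-0.66, 0.48, 1.68, -0.0, 0.98, 1.05]]
-0.21 [[-0.66, 0.48, 1.68, -0.0, 0.98, -0.45]]
1.43 [[-0.66, 0.48, 1.68, -0.0, 0.98, -2.1]]
2.93 [[-0.66, 0.48, 1.68, -0.0, 0.98, 2.69]]
1 [ 0.6035 -0.2403  0.081 ]
-1.71 [[-0.56, 0.72, 1.26, -0.0, 1.16, 1.15]]
-3.21 [[-0.56, 0.72, 1.26, -0.0, 1.16, 2.65]]
1.43 [[-0.56, 0.72, 1.26, -0.0, 1.16, -1.99]]
-0.07 [[-0.56, 0.72, 1.26, -0.0, 1.16, -0.49]]
```

```bash
cat >> h.py <<'E'
def turn(s):
    p=cw(-.0995,s*.065,.081); up=p.copy(); up[2]=.25; q=down(TH if s<0 else TH+np.pi)
    env.release(); env.reach(up,q); f=env.movel([p[0],p[1],.11],.2); f=env.movel(p,.04,guard=10); print("down",f,st())
    if f: env.movel(up,.2); return
    env.close_gripper(20); print("grip",st())
    j=np.array(monitor.sense()["joints"]); j0=j[5]
    for k in (.3,.6,.9,1.2,1.54):
        j[5]=j0+s*k; env.set_joints(j); print(k,st()[2:])
    env.release(); print(st()); env.movel(up,.2)
E
python3 - <<'E'
from h import *
env.reach([.45,-.25,.4],down(TH))
turn(-1)
E
```

```text
down False (61.6, array([ 0.4748, -0.2226,  0.0812]), 0.998, np.float64(0.0), array([-0.5, -0.6, -0.9]))
grip (62.3, array([ 0.4753, -0.2205,  0.0811]), 0.093, np.float64(23.2), array([ 4.6, 13. ,  3.9]))
0.3 (0.102, np.float64(23.0), array([1.3, 5.6, 2.7]))
0.6 (0.101, np.float64(23.2), array([1.1, 8. , 2.3]))
0.9 (0.095, np.float64(23.4), array([-1. ,  9.1,  4.1]))
1.2 (0.097, np.float64(23.6), array([-2. , 11. ,  5.6]))
1.54 (0.102, np.float64(23.9), array([-4.4, 10.7,  9. ]))
(65.0, array([ 0.4753, -0.2206,  0.0811]), 0.999, np.float64(0.0), array([ 0.5,  0.3, -0.3]))
```

Fin a was gripped and turned. A force of about 12 N toward +y means the case sits roughly 3 mm farther toward +y, so I'll adjust for that and turn b.

```bash
echo 'CY=-.3265' >> h.py
python3 - <<'E'
from h import *
turn(1)
j=np.array(monitor.sense()["joints"]); j[1]-=.8; env.set_joints(j); j[0]=-2.1; env.set_joints(j)
a=grab("scene","7");b=grab("top","7")
c1=cv2.resize(a[100:240,250:350,::-1],None,fx=4,fy=4,interpolation=cv2.INTER_CUBIC)
c2=cv2.resize(b[170:310,290:390,::-1],None,fx=4,fy=4,interpolation=cv2.INTER_CUBIC)
cv2.imwrite("pics/m7.png",np.hstack([c1,c2]))
E
```

```text
down False (69.2, array([ 0.6036, -0.2369,  0.0813]), 0.999, np.float64(0.0), array([ 0.3, -0.6, -0.4]))
grip (69.9, array([ 0.6039, -0.2384,  0.0814]), 0.101, np.float64(24.2), array([ 1.9, -6.7, -1.1]))
0.3 (0.096, np.float64(24.3), array([ 0.3, -3.7, -1. ]))
0.6 (0.104, np.float64(24.2), array([ 0.2, -4.6, -0.4]))
0.9 (0.098, np.float64(24.3), array([-2.1, -6.3, -0.6]))
1.2 (0.096, np.float64(24.4), array([-4.5, -6.3, -0.5]))
1.54 (0.097, np.float64(24.6), array([-5.9, -6.8,  1.9]))
(72.6, array([ 0.6039, -0.2383,  0.0814]), 1.0, np.float64(0.0), array([ 0.6, -0.4,  0.6]))
```

View pics/m7.png

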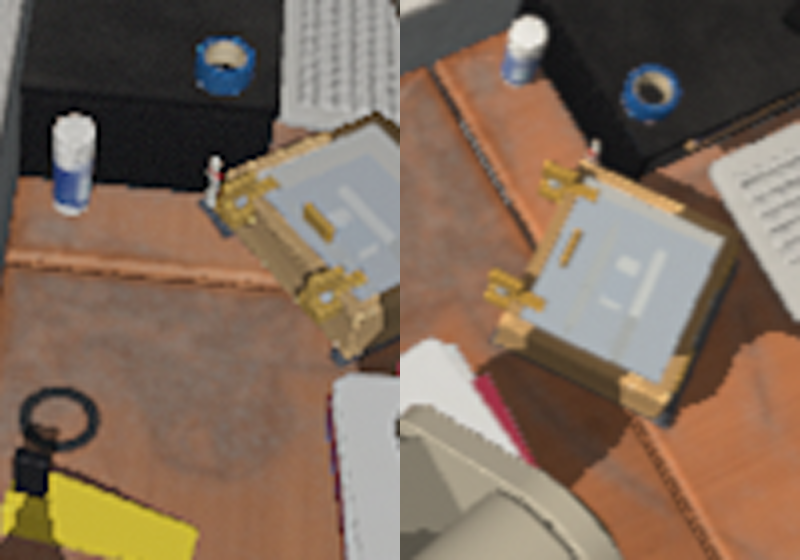

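Both turnbuttons now lie over the lid: top crop (565,185) and (515,290), bars pointing in. The wedge fin is at scene (33,470), unmoved. Next I'll measure the gauge mark at subpixel level.

```bash
echo 'CX,CY,TH=.5254,-.3277,-1.714' >> h.py
python3 - <<'E'
from h import *
b0=cw(-.08,.125,0)
for n in ("scene","top"):
    img=cv2.imread(f"raw_{n}7.png")[...,::-1]
    pr=[proj(n,b0+[0,0,z]) for z in (0,.032,.041,.045,.049,.062)]; print(n,np.round(pr,1).tolist(), "pointer rest",proj(n,cw(.0875-.167,.11,.032)).round(1))
    u0,v0=np.round(pr[3]).astype(int); r=slice(v0-8,v0+12),slice(u0-6,u0+7)
    P=img[r].astype(int); red=P[...,0]-(P[...,1]+P[...,2])/2
    print("rows from",v0-8,"cols from",u0-6); print("redness");print(red.astype(int)); print("green");print(P[...,1])
crop("scene",cv2.imread("raw_scene7.png")[...,::-1],290,125,40,40,14,"mark7")
E
```

```text
scene [[301.4, 150.7], [302.2, 144.8], [302.5, 143.1], [302.6, 142.3], [302.7, 141.6], [303.0, 139.1]] pointer rest [304.6 147.2]
rows from 134 cols from 297
redness
[[  0  -1   2   0  -3   0   0   1  -5   0   0   0  -1]
 [ -1   0  -2   0   0  -1  -2   1   0  -1  -1   0  -2]
 [  0  -1   0  -2   0   0  -2  -1  -1   0  -3   2   0]
 [  0  -1   2  -1  -1  -2   0   1   0   0   0   0  -1]
 [ -3  -2  -2  -2   0  -1  -3  -2  -2  -2  -1  -1   0]
 [ -1  -3  -2  -3  -3  12   4   0  -5   0  -2  -3  -1]
 [  0   1   3   1  -1  12   4   5  20  -2  -3  -3  -7]
 [  0   0   0  -3  -4  18   8   6  20  -7  -4  -8  23]
 [ -2   1   2  -1   5  38  23   1  -1  -8  38  45  43]
 [ -1  -2   0  -3   6  20  41  65  63  23  50  48  40]
 [  0  -3  -2  -1  -2  -2  28  64  71  25  43  46  47]
 [ -2  -2  -2  -2  -2  -1   9   6  14  38  48  58  62]
 [ -3  -1  -2  -1  -2   1   4   0  40  63  65  62  61]
 [ -6  -8  -8  -3   4   4   7  17  52  62  62  55  53]
 [ 38  36  33  35  17   3   5  32  52  55  55  54  58]
 [ 50  48  41  28  11   0   2  40  51  52  56  44  28]
 [ 53  50  31  -9  -7   0   6  54  56  53  59  36   2]
[... 2685 characters left out ...]
16 108 101 162 132  45  18  20  22  21]
 [118 117 117 119 127 105 110  86  29  19  20  21  22]
 [117 118 121 121 141 141 111  61  21  18  20  22  21]
 [119 121 127 164 176 148 119  77  28  17  18  20  22]
 [120 118 103 111 153 162 143 103  59  29  18  17  18]
 [122 104  84  70  91 105 131 146 132  89  56  40  21]
 [138 135 104  71  74  80  95 136 152 148 152 124  75]
 [130 115  80  74 122 143 124 146 159 158 157 151 156]
 [119  99  76  93 152 179 174 164 172 173 162 156 159]
 [122 125 128 131 149 168 180 178 181 182 177 174 162]
 [141 139 139 140 140 145 156 157 173 182 183 183 186]
 [135 133 143 142 138 140 142 150 172 183 184 183 184]
 [135 140 159 159 150 152 147 162 177 182 184 183 184]]
```

View pics/mark7.png

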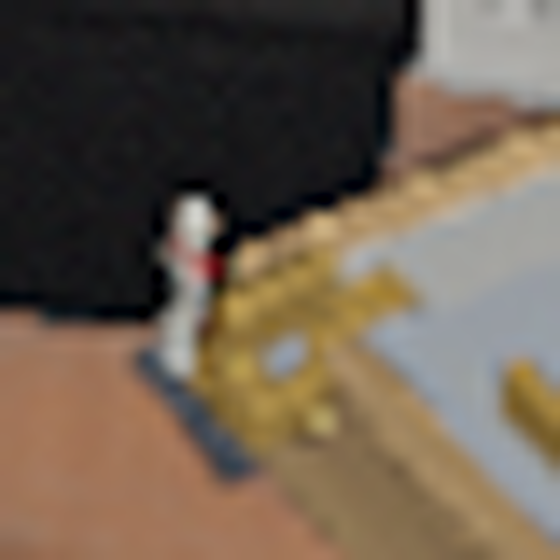

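Mark: in the scene image the red block is centred near raw (304.4,143.5) and the post top is at row 139. In the top image the red is near (337.5,207.6). I'll triangulate both and use the post top (62 mm) to remove calibration bias.

Run:
```python
from h import *
def show(n,a,b):
    p,e=tri(a,b); d=p[:2]-[CX,CY]; print(n,p.round(4),"err",round(e,4),"case xy",np.round([np.cos(TH)*d[0]+np.sin(TH)*d[1],-np.sin(TH)*d[0]+np.cos(TH)*d[1]],4))
for a in ((304.4,143.5),(304.0,143.3),(303.4,143.2)):
    for b in ((337.5,207.6),(337.3,207.6),(337.7,207.9)): show("mark",a,b)
# post white top: bright px centroid of top face
show("post upper",(303.4,140.2),(338.4,206.0))
for n,bx in (("scene",(300,137,307,149)),("top",(334,202,343,212))):
    im=cv2.imread(f"raw_{n}7.png")[...,::-1].astype(float); x0,y0,x1,y1=bx
    P=im[y0:y1,x0:x1]; print(n); print(P[...,0].astype(int)); print(P[...,2].astype(int))
```

```text
mark [ 0.6548 -0.266   0.0476] err 0.0082 case xy [-0.0795  0.1193]
mark [ 0.654  -0.2652  0.0487] err 0.0081 case xy [-0.0802  0.1184]
mark [ 0.6551 -0.2671  0.0461] err 0.007 case xy [-0.0785  0.1198]
mark [ 0.6559 -0.2659  0.047 ] err 0.0066 case xy [-0.0798  0.1204]
mark [ 0.6552 -0.2651  0.0481] err 0.0065 case xy [-0.0805  0.1195]
mark [ 0.6563 -0.267   0.0455] err 0.0054 case xy [-0.0788  0.1209]
mark [ 0.6579 -0.2658  0.0451] err 0.0047 case xy [-0.0802  0.1223]
mark [ 0.6571 -0.265   0.0462] err 0.0047 case xy [-0.0809  0.1214]
mark [ 0.6583 -0.2669  0.0436] err 0.0036 case xy [-0.0792  0.1228]
post upper [ 0.6605 -0.2669  0.0577] err 0.0037 case xy [-0.0795  0.125 ]
scene
[[ 24  19  18  22  21  20  22]
 [ 21  23  13  10  10  16  20]
 [ 21  15  62 153 146   0  16]
 [ 21  11  98 191 194  92  13]
 [ 20   4 115 178 175  98   4]
 [ 16  62 130 172 144   0   0]
 [ 14  71 134 168 155  78  89]
 [ 17   4 113 180 175  83  98]
 [ 16   8  76 156 141  40 103]
 [ 16   0  97 152 117  94 169]
 [  0  81 148 167 126 107 169]
 [113 125 168 160  92 104 142]]
[[ 26  22  21  24  22  22  23]
 [ 23
[... 422 characters left out ...]
59 119  57  21  52  43  20  20  23]
 [167 154  98  54 146 125  43  19  22]
 [172 163 119  85 167 139  47  18  20]
 [174 168 157 170 192 138  45  18  22]
 [176 173 174 176 165 108  34  18  20]
 [178 172 181 183 143  75  24  18  20]
 [181 214 218 178 148  99  32  15  19]
 [147 143 194 206 181 127  70  35  17]]
[[ 62  28  18  21  24  23  24  24  23]
 [ 82  52  25  18  17  20  23  23  25]
 [ 88  74  46  22  43  35  21  21  23]
 [ 89  85  57  43 118 100  36  20  23]
 [ 88  86  71  65 147 124  42  20  23]
 [ 84  85  83  85 148 121  41  19  20]
 [ 82  88 102  88 100  78  28  21  22]
 [ 88  90 113 125 102  57  23  20  20]
 [ 89 108 124 118 100  64  26  19  20]
 [ 72  72 101 110 100  77  47  26  21]]
```

Run:
```python
from h import *
print("bottle cap tri",tri((393*.64,383*.64),(304*.64,347*.64)), "base scene",plane("scene",388*.64,440*.64,0), plane("top",315*.64,382*.64,0))
print("tip s",plane("scene",298.2,239.4,.002),"pred",.481-.138*.819,.090-.138*.574)
u=lambda x,y:plane("scene",230+x/3.667,90+y/3.667,.003)
print("ring",u(128,420),"L",u(95,420),"R",u(162,415))
for p,a in (((.481,.09,.046),-55),(cw(-.24,0,.046),np.degrees(TH)+90),(cw(-.13,0,.046),np.degrees(TH)+90)):
    print(np.round(p,3),np.round(kinematics.ik(p,down(np.radians(a))),2))
img=cv2.imread("raw_scene7.png"); h=cv2.cvtColor(img,cv2.COLOR_BGR2HSV); m=np.zeros(img.shape[:2],np.uint8)
m[200:235,245:272]=(h[200:235,245:272,2]<45); k,l,s,c=cv2.connectedComponentsWithStats(m); print([(x.tolist(),y.round(1).tolist()) for x,y in zip(s[1:],c[1:]) if x[4]>30])
for a in (.07,.0): print(proj("scene",[.481,.09,.086-a]))
for d in (-.015,.015): print("fin ends",proj("scene",[.481-.819*d,.09-.574*d,.086]),proj("top",[.481-.819*d,.09-.574*d,.086]))
```

```text
bottle cap tri (array([0.3464746 , 0.22729399, 0.19847489]), np.float64(0.0004626794407850725)) base scene [0.34709124 0.23606538 0.        ] [0.33458536 0.21461415 0.        ]
tip s [0.36696928 0.01371298 0.002     ] pred 0.36797799999999997 0.010787999999999992
ring [0.54386766 0.00959821 0.003     ] L [0.56287269 0.03421145 0.003     ] R [ 0.52882501 -0.01960431  0.003     ]
[0.481 0.09  0.046] [-0.05  0.48  1.81 -0.    0.86  0.9 ]
[ 0.56  -0.09   0.046] [-0.37  0.61  1.57 -0.    0.96 -0.22]
[ 0.544 -0.199  0.046] [-0.55  0.63  1.53 -0.    0.98 -0.41]
[([254, 200, 11, 24, 127], [258.0, 214.5])]
[258.25487176 225.98140373]
[258.79737766 213.39655463]
fin ends [254.27735196 212.2685983 ] [241.14586919 211.24367571]
fin ends [263.33285904 214.52836788] [243.05145609 217.81904233]
```

Run:
```python
from h import *
j=np.array(monitor.sense()["joints"]); j[0]=-.3; env.set_joints(j)
env.release(); q=down(np.radians(-55)); p=np.array([.481,.09])
env.reach([*p,.22],q); env.movel([*p,.12],.2); print(env.movel([*p,.046],.06,guard=10),st())
env.close_gripper(80); print("grip",st())
env.movel([*p,.10],.1); print(st())
q2=down(TH+np.pi/2); env.reach(cw(-.24,0,.10),q2); print(env.movel(cw(-.24,0,.0465),.05,guard=8),st())
xd=np.array([np.cos(TH),np.sin(TH),0])
for x in np.arange(-.235,-.159,.005):
    env.movel(cw(x,0,.0465),.03); s=monitor.sense(); print(round(x,3),np.round([s["contact_force"]@xd,s["contact_force"][2]],1),round(s["finger_gap"],3))
```

```text
False (83.9, array([0.4812, 0.09  , 0.0463]), 0.997, np.float64(0.0), array([0.8, 0.4, 0.3]))
grip (84.6, array([0.481, 0.09 , 0.046]), 0.153, np.float64(77.9), array([-0. , -0.4,  0.4]))
(85.2, array([0.4806, 0.09  , 0.0995]), 0.151, np.float64(77.7), array([-0.4, -0.3, -1.5]))
False (87.5, array([ 0.5599, -0.0902,  0.0468]), 0.154, np.float64(77.8), array([ 1. , -0.5, -0.7]))
-0.235 [ 1. -0.] 0.154
-0.23 [-0.2 -0.4] 0.156
-0.225 [-0.9 -1.2] 0.153
-0.22 [ 0.7 -2. ] 0.151
-0.215 [-0.4 -0.2] 0.151
-0.21 [ 0.3 -1.9] 0.161
-0.205 [-0.9 -2. ] 0.153
-0.2 [ 0.2 -1.6] 0.154
-0.195 [ 0.1 -1.2] 0.153
-0.19 [ 0.6 -0.6] 0.153
-0.185 [ 0.9 -2. ] 0.155
-0.18 [-4.5 -1.8] 0.15
-0.175 [-6.4 -0.7] 0.153
-0.17 [-6.5 -1.7] 0.154
-0.165 [-6.1 -2.5] 0.153
-0.16 [-5.6 -1.6] 0.153
```

Run:
```python
from h import *
xd=np.array([np.cos(TH),np.sin(TH),0])
f=env.movel(cw(-.16,0,.0445),.01,guard=4); s=monitor.sense(); print(f,st())
z=float(s["position"][2])+.0003
for x in (-.155,-.15,-.145,-.14,-.135):
    env.movel(cw(x,0,z),.03); s=monitor.sense(); print(round(x,3),np.round([s["contact_force"]@xd,s["contact_force"][2]],1),round(s["finger_gap"],3),s["position"].round(4))
a=grab("scene","8"); b=grab("top","8")
cv2.imwrite("pics/m8.png",np.hstack([cv2.resize(i[y:y+50,x:x+50,::-1],None,fx=8,fy=8,interpolation=cv2.INTER_CUBIC) for i,x,y in ((a,285,120),(b,315,185))]))
for i,bx in ((a,(299,136,312,152)),(b,(331,201,343,216))):
    x0,y0,x1,y1=bx; P=i[y0:y1,x0:x1].astype(int); print((P[...,0]-(P[...,1]+P[...,2])/2).astype(int)); print(P[...,0])
```

```text
True (92.8, array([ 0.5483, -0.1685,  0.046 ]), 0.156, np.float64(78.5), array([-0.8, -0.2,  5. ]))
-0.155 [-5.9  0.3] 0.151 [ 0.5476 -0.1737  0.0463]
-0.15 [-7.5 -0.4] 0.15 [ 0.5469 -0.1786  0.0463]
-0.145 [-6.9 -0.4] 0.152 [ 0.5462 -0.1834  0.0463]
-0.14 [-8.   1.2] 0.156 [ 0.5454 -0.1883  0.0463]
-0.135 [-6.9 -0.4] 0.155 [ 0.5447 -0.1933  0.0463]
[[13 13 13 13 13 14 13 12 12 12 12 13 13]
 [13 13 13 13 13 12 13 13 12 13 12 13 12]
 [12 13 13 12 12 13 13 13 13 12 13 12 13]
 [12 12 12 12 12 12 13 12 13 14 12 13 13]
 [13 13 12 13 13 13 12 12 13 12 13 13 12]
 [13 13 13 12 13 13 12 12 13 12 12 12 13]
 [12 13 12 12 12 13 12 12 12 13 12 12 11]
 [12 12 12 13 12 12 13 13 12 12 12 12 12]
 [11 11 13 13 13 12 12 12 12 12 11 12 13]
 [11 12 11 11 12 12 12 11 12 12 12 11 10]
 [12 11 11 12 12 11 12 12 13 11 11 11 13]
 [11 11 11 11 12 11 11 11 11 11 13 13 12]
 [11 12 11 11 11 10 12 12 11 12 14 14 12]
 [11 10 11 11 12 13 13 12 13 13 13 14 12]
 [10 11 12 13 13 14 13 12 12 13 13 13 13]
 [13 12 12 13 13 13 12 13 13 13 13 13 13]]
[[170 170 168 169 168 169 169 167 168 167 167 169 168]
 [168 168 168 167 16
[... 1457 characters left out ...]
110 112 111 112 114 108  94  81  75]
 [112 111 112 113 112 113 109  95  79  63  62  71]
 [111 112 111 114 105  92  79  63  50  45  51  48]
 [112 113 103  90  81  71  59  47  44  45  58  44]
 [101  90  82  74  62  52  47  45  46  47  42  28]
 [ 82  78  71  58  50  47  46  46  46  36  24  21]
 [ 77  72  60  52  49  46  47  47  44  31  20  20]
 [ 71  60  53  49  48  46  44  44  52  39  21  20]
 [ 59  52  51  47  47  45  45  54  77  62  36  24]
 [ 49  50  47  47  44  42  45  68  91  95  90  63]
 [ 47  47  47  43  44  44  58  86  97  97  98  95]
 [ 46  47  43  43  44  56  90 131 131 110 100  97]
 [ 46  45  43  43  56  76 115 160 174 158 133 110]
 [ 44  44  51  64  80  91 110 144 171 177 172 158]]
```

```bash
cat >> h.py <<'E'
def away(tag):
    env.release(); p=np.array(monitor.sense()["position"]); env.movel([p[0],p[1],.26],.25)
    j=np.array(monitor.sense()["joints"]); j[1]-=.8; env.set_joints(j); j[0]=-2.1; env.set_joints(j); env.hold(.3)
    print(st()); return grab("scene",tag),grab("top",tag)
E
python3 - <<'E'
from h import *
a,b=away("9")
for n,i,bx in (("scene",a,(299,136,312,152)),("top",b,(331,201,343,216))):
    o=cv2.imread(f"raw_{n}7.png")[...,::-1]
    x0,y0,x1,y1=bx; f=lambda q:(lambda P:(P[...,0]-P[...,2]))(q[y0:y1,x0:x1].astype(int))
    print(n,"R-B before|after"); print(np.hstack([f(o),np.full((y1-y0,1),999),f(i)]))
A=[cv2.resize(i[y:y+36,x:x+36,::-1],(400,400),interpolation=cv2.INTER_CUBIC) for i,x,y in ((a,290,128),(b,318,192))]
cv2.imwrite("pics/m9.png",np.hstack(A))
# wedge fin, and lid front edge motion: brass pull / latch shift
def brass(img,bx):
    x0,y0,x1,y1=bx; h=cv2.cvtColor(np.ascontiguousarray(img[y0:y1,x0:x1]),cv2.COLOR_RGB2HSV).astype(int)
    m=(h[...,0]>=18)&(h[...,0]<=32)&(h[...,1]>150)&(h[...,2]>90); v,u=np.nonzero(m); return len(u),round(u.mean()+x0,2),round(v.mean()+y0,2)
for n,i in (("scene",a),("top",b)):
    o=cv2.imread(f"raw_{n}7.png")[...,::-1]
    fl=cv2.phaseCorrelate
E
```

```text
(100.0, array([-0.0772, -0.3638,  0.6472]), 1.001, np.float64(0.0), array([ 0.1, -0.2, -0.3]))
scene R-B before|after
[[  0  -3  -1  -1  -3  -2  -3  -1  -5   2  -1  -2  -1 999   1   0  -2  -1
   -1  -1  -2  -3  -4  -1  -1  -4  -2]
 [  1  -2  -3  -3  -2  -1  -2  -1  -2  -1  -3  -2  -5 999  -3   0  -3  -4
   -3   0  -3   0  -3  -1  -3  -4  -8]
 [ -3  -2  -2  -2  -4  -3  -3  -3  -2  -3  -1  -4  -1 999  -4  -6  -3  -3
   -2  -3  -4  -4  -5  -4  -9 -12 -12]
 [ -2  -5  -5  15   7   2  -7  -3  -2  -4  -2  -7 -10 999  -1  -3  -5  14
    7   2  -5  -6  -8 -14  37  60  59]
 [  0   0  -3  16   8   8  26  -3  -5  -5  -9 -16  28 999   0   2  -4  17
    8   8  24 -12  49  69  63  60  67]
 [  0  -5  -6  22  13  12  26  -9  -8 -12  29  54  64 999   0  -5  -6  22
   13  12  24  -9  50  69  72  74  79]
 [  1  -3   7  41  27   4  -2 -14  54  64  59  64  64 999  -1  -3   7  43
   26   5  -5 -14  68  85  87  97  90]
 [ -1  -3  10  23  45  67  63  35  72  69  57  64  71 999  -2  -3   8  23
   44  68  65 -15  80 101  93  90  87]
 [ -2  -2  -5   1  31  66  69  38  62  65  71  83  96 999   0  -3  -3   0
   3
[... 1723 characters left out ...]
18   1  -2   0 999 100  98  95  91  76
   77  79  56  31  13  -2  -3]
 [100 100  95  92 106  94  60  48  35   6  -4  -1 999  98  97  96  79  52
   47  58  91  94  61  24   3]
 [104 101  96  75  71  93  96  81  50  23   9  -4 999 113 113  98  68  45
   40  43  66  88  91  68  32]
 [115 101  85  61  44  58  68  85  91  83  57  34 999 115 120 111  80  51
   44  41  41  55  63  55  46]
 [121 117 114  82  45  38  40  57  88  96  92  96 999 103 103  86  66  53
   44  39  25  27  36  44  46]
 [104 111  97  61  36  20  16  28  78  98 100 101 999  77  95  94  71  53
   42  28  15  13  17  26  37]
 [ 97 102  83  60  41  18  11  10  27  61  88  97 999  34  77  99  78  56
   54  39  20  14  12  13  18]]
```

View pics/m9.png

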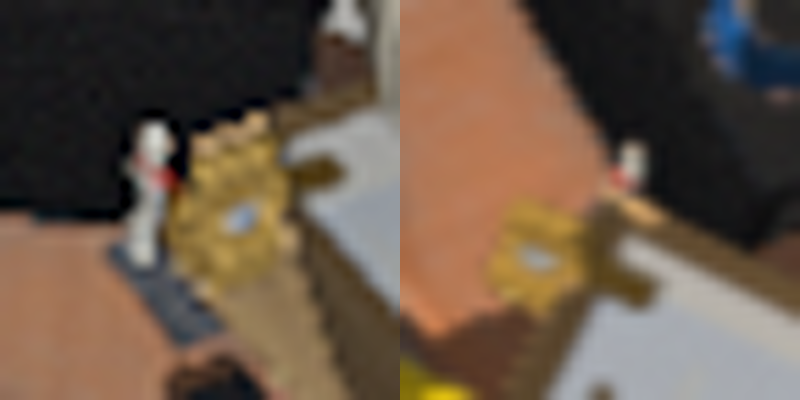

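The wedge travelled about 44 mm after first contact. That gives a pointer rise of about 11.7 mm (pointer at about 43.7 mm). The shift of the latch screw in the scene view (about 3 px) also gives about 11.7 mm. Using the post's own edges to correct for bias, the mark is at about 43–44 mm, so the pointer is within tolerance. The arm is clear, so I'm handing in.

Run:
```python
from h import *
print(st()); print(job.hand_in())
```

```text
(100.1, array([-0.0774, -0.3638,  0.6471]), 1.001, np.float64(0.0), array([-0.1,  0.4,  0.2]))
the job is handed in; nothing more can be done
None
```

I handed the job in at about 100 s: the pen, marker and eraser are in the case, the lid is shut, both turnbuttons are over it and the wedge holds the case up. I estimate the pointer is within about 1 mm of the mark, from wedge travel and blurry pixels rather than a clear view of the pointer, and the hand-in call returned no verdict.

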